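# Peel a fresh roller-tray liner off the stack and hold it under the sealer tap

## Task

I want to draw deck sealer into a fresh roller-tray liner: first loosen the cap on top of the jug, turning it anticlockwise as far as it goes, so that the tap will run. Then pinch the top liner of the stuck-together stack at one of its corners and peel it off by lifting that corner first, while the opposite corner is still down. Finish while still holding that liner in the gripper, upright and level, its deep well centred a little below the tap's spout and touching nothing else; leave the spotlight, roller and brush where they lie.

Things in the scene. Friction and masses are not known exactly. Their poses are not given: they have to be found in the camera images.
- vent_cap (a joint): the round black screw cap on top of the jug, 45 mm across, 20 mm high, its axis vertical; it stays on its thread and cannot be lifted off. Value in rad: 0 to 0.2 at the start (tight), grows anticlockwise seen from above, stops at 1.4 (fully loosened). It turns against a steady drag of about 0.12 N m and stays where it is left
- cap_top (a point): the middle of the cap's flat top, about 316 mm above the table. The jug's top is 26 mm lower; the jug's carrying handle (a 18 mm thick bar along the jug's y, its top 7 mm above the cap's top) runs 62 mm from the cap's axis towards the jug's +x. This point's x and y axes are the jug's
- jug: off-white 5-litre jug with a black tap, on a short grey plastic shelf tier 135 mm high, all fixed. Origin on the table below the jug's middle. The jug is 150 mm along its x, 220 mm along its y, its top 290 mm above the table; the tier is 160 x 260 mm, 5 mm further to +x. The tap sticks out of the jug's -x face
- spout (a point): the middle of the lower end of the tap's spout, which points straight down, 140 mm above the table; 62 mm out from the jug's -x face and 20 mm wide. There is free space below it and the tap's lever lies above it. Its axes are the jug's
- tray: a steel mini roller tray fixed to the table, with four white plastic liners nested in it; the three lower liners are fixed in it, their rims 13, 26 and 39 mm below the top one's (a 4 mm gap from rim to rim). Origin on the table under its middle; x points towards its deep end, z up
- liner: top liner: white formed-plastic roller-tray liner, 60 g. Rim 250 mm along x, 160 mm along y, each corner cut off at 45 degrees over 42 mm. The rim is 9 mm wide and 9 mm high all round, faces upright; a finger fits inside it and one outside. Origin mid-rim, at the rim's top; z up. Deep well (45 mm below the rim) at +x, from x = 20 mm on; the floor ramps up to 20 mm below the rim at the -x end
- liner_corner0 (a point): middle of the top liner's cut corner at +x +y (deep end), halfway across the rim, at the rim's top; 107 mm along x and 62 mm along y from the liner's origin; axes as the liner's. In the stack it is 101 mm above the table. Each corner is wedged in the liner below: it drags with 3 to 5 N, and lets go once it is about 10 mm up
- liner_corner1 (a point): the same for the corner at -x +y (ramp end). Peeled up from any one corner, tilting about the opposite corner, the liner takes about 5 to 9 N at first; pulled straight up, level, about 10 to 18 N
- liner_corner2 (a point): the same for the corner at -x -y (ramp end, opposite corner 0)
- liner_corner3 (a point): the same for the corner at +x -y (deep end, opposite corner 1)
- liner_well (a point): the middle of the top liner's deep well, at the height of the rim's top, 63 mm along x from the liner's origin
- spotlight: bystander: black hand spotlight, 122 mm long, 114 mm across, lying on its side on the table with its pistol grip along +y; origin underneath
- roller: bystander: mini paint roller with a wooden handle, 270 mm long, lying on the table; origin on the table about its middle
- brush: bystander: paint brush lying flat on the table in front of the robot, 200 mm long, 42 mm wide, 20 mm high; origin under its middle

How it is judged:
On the way, in this order (a step that is already met when the one before it is completed fails the run):
1. the jug's cap is turned anticlockwise to its stop (1.25 rad or more) (value of joint vent_cap above 1.25 rad), for 0.1 s.
2. the top liner, held by the gripper within 50 mm of a corner, has that corner more than 14 mm up while the opposite corner is less than 5 mm up (((height (world z) of liner_corner0 above 0.115 m and height (world z) of liner_corner2 below 0.106 m and distance between the grasp point and liner_corner0 below 0.05 m and contact force between the fingers and liner above 1 N) or (height (world z) of liner_corner1 above 0.115 m and height (world z) of liner_corner3 below 0.106 m and distance between the grasp point and liner_corner1 below 0.05 m and contact force between the fingers and liner above 1 N) or (height (world z) of liner_corner2 above 0.115 m and height (world z) of liner_corner0 below 0.106 m and distance between the grasp point and liner_corner2 below 0.05 m and contact force between the fingers and liner above 1 N) or (height (world z) of liner_corner3 above 0.115 m and height (world z) of liner_corner1 below 0.106 m and distance between the grasp point and liner_corner3 below 0.05 m and contact force between the fingers and liner above 1 N))), for 0.05 s.
At the end, for the whole second after the job is handed in: Cap loosened (1.25 rad or more); the gripper holds the top liner, at rest, touching nothing else, level within 0.15 rad, its well's middle within 25 mm sideways of the spout and its rim 8 to 65 mm below the spout's end (value of joint vent_cap above 1.25 rad and contact force between the fingers and liner above 1 N and contact force between liner and tray below 0.05 N and contact force between liner and jug below 0.05 N and contact force between liner and spotlight below 0.05 N and contact force between liner and roller below 0.05 N and contact force between liner and brush below 0.05 N and horizontal distance between liner_well and spout below 0.025 m and z of liner_well in the frame of spout between -0.065 and -0.008 m and angle between liner's own z axis and vertical below 0.15 rad and linear speed of liner below 0.03 m/s); the arm keeps its last pose, push and grip.
It fails at once if the spotlight is pushed about (more than 30 mm) (distance of spotlight from where it was at the start of the episode above 0.03 m).
It fails at once if the roller is pushed about (more than 30 mm) (distance of roller from where it was at the start of the episode above 0.03 m).
It fails at once if the brush is pushed about (more than 30 mm) (distance of brush from where it was at the start of the episode above 0.03 m).
It also fails if it takes over 58 s, if anything falls off the work surface, if the arm or the gripper's body presses on something with over 40 N, if the wrist force passes 120 N, or if a joint passes its speed limit or range.

## Robot

A 6-joint arm with a two-finger parallel gripper is mounted at the origin on the work surface. World frame = base frame: x ahead of the robot, y to its left, z up, the work surface at z = 0. Lengths are in m, angles in rad, forces in N, time in s.
With the tool pointing down it reaches from about 0.3 to 0.875 m from the base axis. Payload 6.4 kg.
Tool frame: the origin (TCP) lies at the very end of the fingers, on their centre line; the grasp point (between the pads) lies 19 mm behind it; z points along the fingers, y is the line along which they close (so a half turn about z gives the same grasp; the last joint's range is limited). The gripper opens to 85 mm and grips with 20 to 120 N. Pads are 22 mm wide; open, the fingers measure 114 mm over their backs; the gripper's body (76 mm by 85 mm) begins 54 mm behind the grasp point. The pads swing forward as they close: fully open they stand 13 mm farther back than shut.
Start: joints at [0.977, 0.181, 1.607, -0, 1.354, -0.206], TCP at [0.217, 0.532, 0.231] pointing down, gripper open.
Joint ranges: [-2.99, 2.99], [-0.89, 2.07], [0.3, 2.58], [-1.14, 4.28], [0, 2.63], [-3.12, 3.12]. Speed limits (rad/s): [2.57, 2.57, 3.01, 3.14, 3.14, 3.14].

## Interface

Orientations are given as a unit quaternion [w, x, y, z].
In Python, from bench import telemetry, camera, ctrl, spotter gives the robot as it stands.
- The arm moves only by the tool send_rows, never from a script. Its argument "series" is a list of rows, each a list of 3 entries, a list of its own where there are three numbers: the turn, a rotation vector about the world's x, y, z in degrees, then the shift along the world's x, y, z in mm, then the closure, from -1 (fully open) to 1 (shut), so that 0 is half open. In form: [[[rx, ry, rz], [dx, dy, dz], gripper], ...]. A call has 1 to 10 rows; each row is the pose to reach, as a shift and turn from the pose commanded when the call began; what a row does not reach only later rows make up. A row lasts 1/8 s, in which the tool goes at most 62.5 mm and 10.7 degrees, less where a joint would pass 70% of its speed; a pose out of reach is approached as far as the arm can. A call with a gripper value outside its range is refused whole. The fingers move at their own pace and stop on an object; the grip force is fixed at half the most. Time passes only in rows, so rows that repeat a pose let the fingers close. It gives the time, the measured TCP pose, the force, the opening and the grip force at its end, in the units of the state.
- telemetry.get_obs(): the state, without advancing time (a new reading comes with each control period).
- camera(name): name is "scene" or "top" or "wrist"; returns a dict with "pixels" (400x640x3 uint8, red, green, blue), "camera_matrix" (3x3 intrinsics, pixels), "xyz" and "orientation" of the camera in the world. Camera axes: x right, y up, looking along -z (the intrinsics and any distortion apply to the point x, -y, -z); pixel columns grow to the right and rows downward; lengths in m; the calibration is good to about 2 mm. A picture is of the moment at which its call begins. There is no depth.
- ctrl.hand_in(): hands the job in; it is judged then, once.
Trained networks look in the newest picture that a camera, given by its name, has taken for a name from the list of things; names that differ only in an ending like _2 or _b are one class to them, and where a whole thing is asked for, a point or a joint stands for the part that bears it (a point fixed in the world has none). Each returns a list of dicts, best first, with "conf" (0 to 1); they miss things now and then, are a little off and sometimes report something else, mostly with a low value. They report only what shows in the picture. A call takes as long as a camera call.
- spotter.boxes_of(thing, camera): "xyz" ([x, y, z] in m, in world coordinates, good to about 4 mm: the middle of the surface that is visible of it).
- spotter.landmark_of(thing, camera): "xyz" ([x, y, z] in m, in world coordinates, good to about 4 mm: a listed point, or the origin of a listed thing).
The state is a dict: "time_s": time; "q": joint angles; "dq": joint speeds; "joint_efforts": joint torques, N m; "eef_pos": TCP position; "eef_rot": TCP orientation; "wrist_force": force on the tool from outside, world axes, zero at the start; "torque": the same for the moment, N m; "opening": opening from 0.0 (shut) to 1.0 (fully open); "grasp_force": force on a finger pad.
Only numpy, scipy, OpenCV 4.12 (cv2) and the standard library are available. Lean on these libraries where they do the work, as an engineer would, in place of code of your own. Each camera call takes 0.05 s, during which the arm holds its last target. There are 200 camera calls.

## Working session

There is one attempt and no reset: what is moved stays moved. The work goes in short steps, Python scripts to look and compute and a tool call to move; the robot and the scene stay as the last step left them, time stands still between calls to the robot, and variables do not carry over. Pictures are saved under pics/ and viewed, at most 10 in all, crops included, and the job is handed in when it is done.

Besides the shell and the picture viewer there is one more tool, called after "Request:" in YAML: its name, and indented under it one key for each argument. send_rows: Moves the arm, as the interface text tells. Its arguments: {"type":"object","properties":{"series":{"type":"array","items":{"type":"array"}}},"required":["series"]}

```bash
mkdir -p pics; python3 - <<'E'
from bench import telemetry,camera,spotter
import cv2,numpy as np
for c in ["scene","top"]:
    d=camera(c); cv2.imwrite(f"pics/{c}0.png",d["pixels"][:,:,::-1]); print(c,np.round(d["xyz"],3))
    for t in ["cap_top","spout","jug","tray","liner","liner_corner0","liner_corner1","liner_corner2","liner_corner3","liner_well","spotlight","roller","brush"]:
        r=spotter.landmark_of(t,c)[:1]
        print(t,[(np.round(x["xyz"],3),round(x["conf"],2)) for x in r])
o=telemetry.get_obs();print(o["time_s"],o["eef_pos"],o["eef_rot"],o["wrist_force"])
E
```

```text
scene [1.222 0.08  1.083]
cap_top [(array([0.55 , 0.388, 0.316]), 0.68)]
spout [(array([0.573, 0.274, 0.139]), 0.82)]
jug [(array([0.543, 0.408, 0.   ]), 0.81)]
tray [(array([ 0.529, -0.2  ,  0.001]), 0.9)]
liner [(array([ 0.525, -0.198,  0.1  ]), 0.6)]
liner_corner0 [(array([ 0.489, -0.321,  0.102]), 0.73)]
liner_corner1 [(array([ 0.489, -0.321,  0.102]), 0.73)]
liner_corner2 [(array([ 0.489, -0.321,  0.102]), 0.73)]
liner_corner3 [(array([ 0.489, -0.321,  0.102]), 0.73)]
liner_well [(array([ 0.51 , -0.134,  0.1  ]), 0.93)]
spotlight [(array([ 0.777, -0.093, -0.   ]), 0.77)]
roller [(array([0.729, 0.211, 0.002]), 0.87)]
brush [(array([0.412, 0.044, 0.   ]), 0.79)]
top [0.418 0.009 1.196]
cap_top [(array([0.546, 0.389, 0.311]), 0.82)]
spout [(array([0.571, 0.275, 0.139]), 0.58)]
jug [(array([ 0.612, -0.287,  0.103]), 0.4)]
tray []
liner [(array([ 0.523, -0.196,  0.101]), 0.63)]
liner_corner0 [(array([ 0.49 , -0.312,  0.105]), 0.95)]
liner_corner1 [(array([ 0.49 , -0.312,  0.105]), 0.95)]
liner_corner2 [(array([ 0.49 , -0.312,  0.105]), 0.95)]
liner_corner3 [(array([ 0.49 , -0.312,  0.105]), 0.95)]
liner_well [(array([ 0.511, -0.135,  0.102]), 0.8)]
spotlight [(array([ 0.771, -0.09 , -0.003]), 0.66)]
roller [(array([0.73 , 0.209, 0.002]), 0.6)]
brush [(array([ 0.413,  0.04 , -0.001]), 0.59)]
1.4 [0.21743426 0.53231572 0.231286  ] [ 3.86861343e-06  1.92683655e-01  9.81260928e-01 -1.23934799e-05] [-0.52330844  0.35433312  0.53429797]
```

View pics/top0.png

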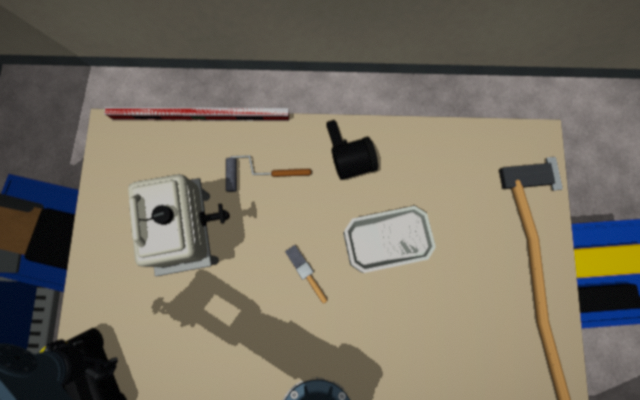

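View pics/scene0.png

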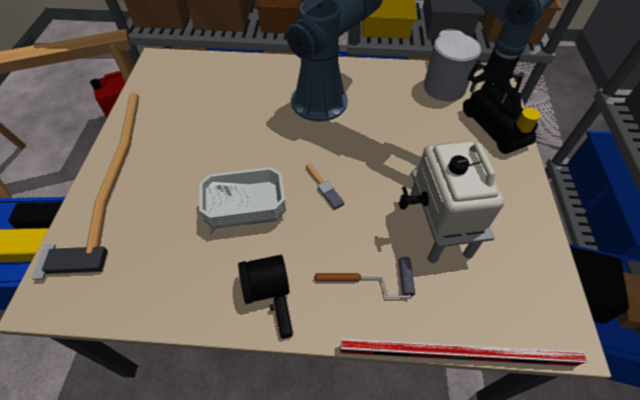

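```bash
python3 - <<'E'
from bench import telemetry,camera,spotter
import numpy as np
for c in ["scene","top"]:
    camera(c)
    for t in ["cap_top","spout","jug","liner_corner0","liner_well","liner"]:
        print(c,t,[(np.round(x["xyz"],3).tolist(),round(x["conf"],2)) for x in spotter.landmark_of(t,c)])
print(camera("top")["camera_matrix"],camera("top")["orientation"])
E
```

```text
scene cap_top [([0.553, 0.388, 0.317], 0.65), ([0.542, 0.408, 0.0], 0.61)]
scene spout [([0.574, 0.273, 0.139], 0.82), ([0.488, -0.318, 0.098], 0.47)]
scene jug [([0.546, 0.409, 0.001], 0.92)]
scene liner_corner0 [([0.439, -0.106, 0.105], 0.72), ([0.487, -0.318, 0.102], 0.71), ([0.563, -0.084, 0.101], 0.67), ([0.612, -0.291, 0.105], 0.62)]
scene liner_well [([0.506, -0.134, 0.1], 0.87), ([0.492, -0.32, 0.102], 0.46), ([0.776, -0.089, 0.0], 0.4)]
scene liner [([0.524, -0.196, 0.098], 0.76), ([0.441, -0.104, 0.104], 0.6)]
top cap_top [([0.548, 0.39, 0.312], 0.82), ([0.547, 0.412, -0.001], 0.56), ([0.412, 0.042, 0.0], 0.33)]
top spout [([0.574, 0.274, 0.142], 0.87)]
top jug [([0.544, 0.41, -0.0], 0.92), ([0.571, 0.272, 0.14], 0.38)]
top liner_corner0 [([0.441, -0.107, 0.1], 0.93), ([0.61, -0.286, 0.103], 0.93), ([0.561, -0.08, 0.1], 0.58)]
top liner_well []
top liner [([0.521, -0.198, 0.1], 0.68)]
[[375.05975978   0.         316.54941957]
 [  0.         375.05975978 203.85419368]
 [  0.           0.           1.        ]] [ 0.71351899  0.0665306  -0.06368367 -0.6945565 ]
```

The top view shows the jug cap at (162,214), the spout at (224,216) and the liner around (390,238). The scene view confirms this, and both networks agree on the poses. I'll go above the cap.

Request:
send_rows:
  series:
    - [[0,0,-10],[0,0,62],-0.5]
    - [[0,0,-20],[0,0,124],-0.5]
    - [[0,0,-30],[20,-10,180],-0.5]
    - [[0,0,-40],[75,-35,180],-0.5]
    - [[0,0,-50],[130,-58,180],-0.5]
    - [[0,0,-60],[185,-82,180],-0.5]
    - [[0,0,-70],[240,-105,180],-0.5]
    - [[0,0,-80],[290,-125,180],-0.5]
    - [[0,0,-90],[331,-143,180],-0.5]
    - [[0,0,-100],[331,-143,180],-0.5]

```text
time_s: 3.45
eef_pos: [0.5514, 0.3868, 0.4096]
eef_rot: [0.0, 0.878, 0.479, -0.001]
wrist_force: [0.5, 0.5, 0.2]
opening: 0.749
grasp_force: 0.0
```

```bash
python3 - <<'E'
from bench import telemetry,camera,spotter
import numpy as np,cv2
d=camera("wrist"); cv2.imwrite("pics/w1.png",d["pixels"][:,:,::-1])
for c in ["wrist","top","scene"]:
    if c!="wrist": camera(c)
    for t in ["cap_top","spout"]:
        print(c,t,[(np.round(x["xyz"],3).tolist(),round(x["conf"],2)) for x in spotter.landmark_of(t,c)])
o=telemetry.get_obs();print(o["time_s"],np.round(o["eef_pos"],4),np.round(o["eef_rot"],3),o["opening"],o["wrist_force"])
E
```

```text
wrist cap_top [([0.546, 0.39, 0.314], 0.64)]
wrist spout [([0.574, 0.276, 0.135], 0.95)]
top cap_top [([0.548, 0.392, 0.31], 0.57)]
top spout [([0.575, 0.272, 0.14], 0.62)]
scene cap_top [([0.551, 0.387, 0.317], 0.75)]
scene spout [([0.57, 0.274, 0.141], 0.79)]
3.9 [0.5479 0.3898 0.4116] [0.    0.875 0.484 0.   ] 0.751738296038909 [-0.08569369  0.5895308  -0.26246618]
```

View pics/w1.png

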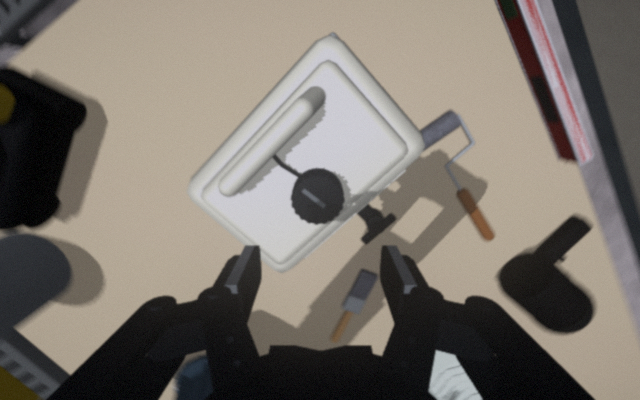

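The wrist view shows the cap at (317,195), with its strap to the handle bar on the far side. The TCP is already over the cap axis within 2 mm, so I'll descend and grip.

Request:
send_rows:
  series:
    - [[0,0,0],[0,0,-50],-0.5]
    - [[0,0,0],[0,0,-90],-0.5]
    - [[0,0,0],[0,0,-109],-0.5]
    - [[0,0,0],[0,0,-109],-0.5]
    - [[0,0,0],[0,0,-109],1]
    - [[0,0,0],[0,0,-109],1]
    - [[0,0,0],[0,0,-109],1]
    - [[0,0,0],[0,0,-109],1]

```text
time_s: 4.9
eef_pos: [0.5501, 0.3893, 0.3055]
eef_rot: [0.001, 0.876, 0.483, 0.003]
wrist_force: [2.5, -1.9, 6.0]
opening: 0.494
grasp_force: 61.0
```

Request:
send_rows:
  series:
    - [[0,0,9],[0,0,0],1]
    - [[0,0,18],[0,0,0],1]
    - [[0,0,27],[0,0,0],1]
    - [[0,0,36],[0,0,0],1]
    - [[0,0,45],[0,0,0],1]
    - [[0,0,54],[0,0,0],1]
    - [[0,0,63],[0,0,0],1]
    - [[0,0,72],[0,0,0],1]
    - [[0,0,81],[0,0,0],1]
    - [[0,0,86],[0,0,0],1]

```text
time_s: 6.15
eef_pos: [0.5435, 0.3913, 0.3052]
eef_rot: [-0.005, 0.309, 0.951, 0.0]
wrist_force: [-20.6, -0.6, 14.5]
opening: 0.497
grasp_force: 58.8
```

```bash
python3 - <<'E'
from bench import telemetry
import numpy as np
from scipy.spatial.transform import Rotation as R
o=telemetry.get_obs();print(o["time_s"],np.round(o["eef_pos"],4),o["opening"],o["wrist_force"],o["torque"],o["grasp_force"])
w,x,y,z=o["eef_rot"];m=R.from_quat([x,y,z,w]).as_matrix();print(np.degrees(np.arctan2(m[1,1],m[0,1])))
E
```

```text
6.15 [0.5435 0.3913 0.3052] 0.49651395558230405 [-20.56216512  -0.6389188   14.53131202] [-0.58248325  3.33175526 -0.40815239] 58.76108407974243
54.01601116250074
```

Request:
send_rows:
  series:
    - [[0,0,0],[0,0,0],-0.5]
    - [[0,0,0],[0,0,0],-0.5]
    - [[0,0,0],[0,0,0],-0.5]
    - [[0,0,0],[0,0,50],-0.5]
    - [[0,0,0],[0,0,105],-0.5]
    - [[0,0,0],[0,0,105],-0.5]
    - [[0,0,0],[0,0,105],-0.5]

```text
time_s: 7.02
eef_pos: [0.5486, 0.3892, 0.4068]
eef_rot: [-0.0, 0.311, 0.95, -0.0]
wrist_force: [-0.0, -0.2, -0.5]
opening: 0.752
grasp_force: 0.0
```

```bash
python3 - <<'E'
from bench import telemetry,camera,spotter
import numpy as np,cv2
from scipy.spatial.transform import Rotation as R
d=camera("wrist"); b=d["pixels"][:,:,::-1]
a=cv2.imread("pics/w1.png")
cv2.imwrite("pics/w2.png",np.hstack([cv2.resize(a[130:260,250:380],(400,400)),cv2.resize(b[130:260,250:380],(400,400))]))
print([(np.round(x["xyz"],3).tolist(),round(x["conf"],2)) for x in spotter.landmark_of("cap_top","wrist")])
o=telemetry.get_obs();print(o["time_s"],np.round(o["eef_pos"],4),o["opening"],o["wrist_force"])
w,x,y,z=o["eef_rot"];m=R.from_quat([x,y,z,w]).as_matrix();print(np.degrees(np.arctan2(m[1,1],m[0,1])))
E
```

```text
[([0.546, 0.388, 0.314], 0.63)]
7.125 [0.5481 0.389  0.405 ] 0.7479943267773852 [-0.48804552  0.19942181  0.25473755]
53.765278089227735
```

View pics/w2.png

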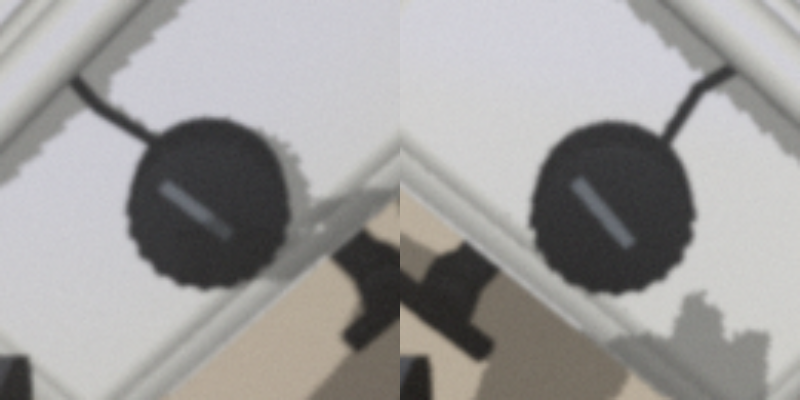

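The marker line on the cap turned about 76° (1.33 rad), and the torque rose at the end. The cap is therefore at its stop. Next I'll go above corner 1, the ramp-end corner nearer the robot.

Request:
send_rows:
  series:
    - [[0,0,0],[0,-60,0],-0.3]
    - [[0,0,0],[-5,-122,0],-0.3]
    - [[0,0,0],[-10,-184,0],-0.3]
    - [[0,0,0],[-15,-246,0],-0.3]
    - [[0,0,0],[-20,-308,0],-0.3]
    - [[0,0,2],[-25,-370,0],-0.3]
    - [[0,0,4],[-30,-430,-10],-0.3]
    - [[0,0,4],[-40,-490,-20],-0.3]
    - [[0,0,4],[-50,-545,-40],-0.3]
    - [[0,0,4],[-55,-600,-60],-0.3]

```text
time_s: 8.38
eef_pos: [0.4922, -0.2121, 0.3453]
eef_rot: [-0.001, 0.278, 0.961, 0.0]
wrist_force: [0.6, 0.3, -0.4]
opening: 0.647
grasp_force: 0.0
```

Request:
send_rows:
  series:
    - [[0,0,0],[-3,-55,-30],-0.3]
    - [[0,0,0],[-6,-106,-70],-0.3]
    - [[0,0,0],[-6,-106,-120],-0.3]
    - [[0,0,0],[-6,-106,-145],-0.3]
    - [[0,0,0],[-6,-106,-145],-0.3]
    - [[0,0,0],[-6,-106,-145],-0.3]

```text
time_s: 9.12
eef_pos: [0.4877, -0.3168, 0.203]
eef_rot: [0.0, 0.277, 0.961, -0.0]
wrist_force: [0.8, -0.4, 0.5]
opening: 0.648
grasp_force: 0.0
```

```bash
python3 - <<'E'
from bench import telemetry,camera,spotter
import numpy as np,cv2
from scipy.spatial.transform import Rotation as R
d=camera("wrist"); cv2.imwrite("pics/w3.png",d["pixels"][:,:,::-1])
o=telemetry.get_obs();print(o["time_s"],np.round(o["eef_pos"],4),o["opening"],o["wrist_force"])
w,x,y,z=o["eef_rot"];m=R.from_quat([x,y,z,w]).as_matrix();print(np.degrees(np.arctan2(m[1,1],m[0,1])))
for k in range(3):
  for c in ["wrist","top","scene"]:
    if not(k==0 and c=="wrist"): camera(c)
    print(c,[(np.round(x["xyz"],3).tolist(),round(x["conf"],2)) for x in spotter.landmark_of("liner_corner1",c) if x["conf"]>.5])
E
```

```text
9.175 [ 0.4881 -0.3171  0.2037] 0.6504228463482653 [1.31628759 0.4627752  0.85117856]
57.80126711467921
wrist [([0.605, -0.284, 0.102], 0.92), ([0.561, -0.077, 0.098], 0.8), ([0.488, -0.318, 0.102], 0.6)]
top [([0.564, -0.082, 0.098], 0.88), ([0.442, -0.106, 0.103], 0.74), ([0.492, -0.31, 0.102], 0.71), ([0.612, -0.286, 0.104], 0.58)]
scene [([0.607, -0.289, 0.104], 0.8), ([0.488, -0.32, 0.103], 0.7), ([0.562, -0.08, 0.104], 0.61), ([0.44, -0.104, 0.104], 0.59)]
wrist [([0.606, -0.287, 0.104], 0.66), ([0.487, -0.316, 0.102], 0.62), ([0.566, -0.077, 0.098], 0.6)]
top [([0.563, -0.079, 0.1], 0.93), ([0.488, -0.312, 0.103], 0.87), ([0.438, -0.106, 0.1], 0.76), ([0.609, -0.291, 0.102], 0.62)]
scene [([0.49, -0.319, 0.101], 0.77), ([0.61, -0.29, 0.106], 0.77), ([0.441, -0.104, 0.103], 0.73), ([0.562, -0.08, 0.105], 0.68)]
wrist [([0.488, -0.316, 0.098], 0.83), ([0.605, -0.288, 0.104], 0.66), ([0.562, -0.079, 0.099], 0.65)]
top [([0.566, -0.082, 0.097], 0.97), ([0.49, -0.312, 0.102], 0.96), ([0.44, -0.106, 0.102], 0.87), ([0.611, -0.286, 0.102], 0.62)]
scene [([0.489, -0.317, 0.101], 0.81), ([0.442, -0.108, 0.103], 0.65), ([0.561, -0.081, 0.1], 0.57)]
```

View pics/w3.png

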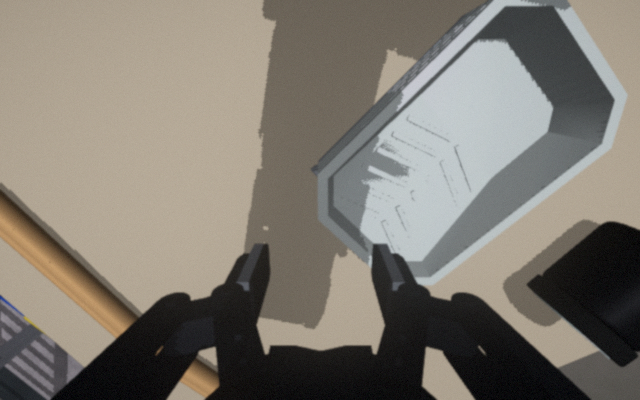

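The wrist view shows corner 1's cut rim, upright in the image at about (325,198), centred between the fingers and square to the closing line. I'll descend so the tips end about 10 mm below the rim's top, then close.

Request:
send_rows:
  series:
    - [[0,0,0],[0,1,-50],0.2]
    - [[0,0,0],[0,1,-85],0.2]
    - [[0,0,0],[0,1,-100],0.2]
    - [[0,0,0],[0,1,-112],0.2]
    - [[0,0,0],[0,1,-112],0.2]
    - [[0,0,0],[0,1,-112],1]
    - [[0,0,0],[0,1,-112],1]
    - [[0,0,0],[0,1,-112],1]
    - [[0,0,0],[0,1,-112],1]
    - [[0,0,0],[0,1,-112],1]

```text
time_s: 11.28
eef_pos: [0.4884, -0.316, 0.0918]
eef_rot: [0.001, 0.277, 0.961, -0.0]
wrist_force: [1.4, 4.5, 6.1]
opening: 0.094
grasp_force: 58.7
```

```bash
python3 - <<'E'
from bench import telemetry,camera
import numpy as np,cv2
d=camera("wrist"); cv2.imwrite("pics/w4.png",d["pixels"][:,:,::-1])
o=telemetry.get_obs();print(o["time_s"],np.round(o["eef_pos"],4),o["opening"],o["wrist_force"],o["grasp_force"])
E
```

```text
11.325 [ 0.4884 -0.316   0.0918] 0.09878738022477947 [0.71390444 1.96168139 5.51163219] 58.71920585632324
```

View pics/w4.png

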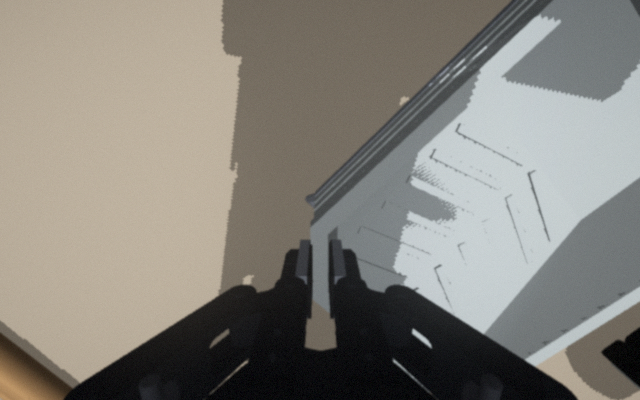

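The wrist view shows the pads closed on the rim at (320,265), with an opening of about 8 mm. Now the peel: tilt about corner 3 while lifting corner 1.

Request:
send_rows:
  series:
    - [[-1,0.3,0],[0,0,4],1]
    - [[-1.9,0.6,0],[0,0,9],1]
    - [[-2.9,0.9,0],[0,0,13],1]
    - [[-3.8,1.2,0],[0,0,17],1]
    - [[-4.8,1.5,0],[0,0,22],1]
    - [[-4.8,1.5,0],[0,0,22],1]
    - [[-4.8,1.5,0],[0,0,22],1]

```text
time_s: 12.2
eef_pos: [0.4874, -0.3158, 0.1124]
eef_rot: [-0.001, 0.277, 0.96, -0.044]
wrist_force: [-0.0, 0.7, 0.5]
opening: 0.098
grasp_force: 59.1
```

```bash
cat > h.py <<'E'
from bench import telemetry,camera,spotter
import numpy as np,cv2
def st():
    o=telemetry.get_obs();print(o["time_s"],np.round(o["eef_pos"],4),np.round(o["eef_rot"],3),round(o["opening"],3),np.round(o["wrist_force"],1),np.round(o["torque"],2),o["grasp_force"])
def find(ts,cs=("top","scene"),n=1):
    for k in range(n):
      for c in cs:
        camera(c)
        for t in ts: print(c,t,[np.round(x["xyz"],3).tolist()+[round(x["conf"],2)] for x in spotter.landmark_of(t,c) if x["conf"]>.5])
E
python3 -c "
from h import *
st();find(['liner_corner1','liner'],n=2)"
```

```text
12.2 [ 0.4874 -0.3158  0.1124] [-0.001  0.277  0.96  -0.044] 0.098 [-0.   0.7  0.5] [ 0.31 -0.19 -0.07] 59.14967715740204
top liner_corner1 [[0.44, -0.107, 0.108, 0.8], [0.609, -0.289, 0.119, 0.6], [0.568, -0.083, 0.098, 0.55]]
top liner [[0.519, -0.199, 0.112, 0.86]]
scene liner_corner1 [[0.44, -0.107, 0.106, 0.93], [0.486, -0.317, 0.123, 0.84], [0.563, -0.082, 0.103, 0.76], [0.608, -0.294, 0.118, 0.55]]
scene liner [[0.525, -0.2, 0.11, 0.67]]
top liner_corner1 [[0.44, -0.107, 0.105, 0.96], [0.565, -0.083, 0.098, 0.9], [0.61, -0.287, 0.118, 0.55]]
top liner [[0.523, -0.199, 0.11, 0.56]]
scene liner_corner1 [[0.485, -0.322, 0.123, 0.88], [0.607, -0.29, 0.118, 0.88], [0.444, -0.107, 0.108, 0.8], [0.566, -0.084, 0.102, 0.57]]
scene liner [[0.525, -0.2, 0.109, 0.73]]
```

Corner 1 is at about 0.123 m and corner 3 is still at about 0.101 m, so the peel condition is met. I'll tilt further to free corner 0, then lift.

Request:
send_rows:
  series:
    - [[-1.9,0.6,0],[0,1,8],1]
    - [[-3.9,1.2,0],[0,2,17],1]
    - [[-5.8,1.8,0],[0.5,3,26],1]
    - [[-7.8,2.4,0],[1,4,34],1]
    - [[-7.8,2.4,0],[1,4,40],1]
    - [[-7.8,2.4,0],[1,4,46],1]
    - [[-7.8,2.4,0],[1,4,52],1]
    - [[-7.8,2.4,0],[1,4,58],1]
    - [[-7.8,2.4,0],[1,4,66],1]
    - [[-7.8,2.4,0],[1,4,66],1]

```text
time_s: 14.05
eef_pos: [0.4888, -0.3122, 0.1792]
eef_rot: [-0.002, 0.276, 0.954, -0.115]
wrist_force: [-0.8, -0.4, -0.7]
opening: 0.081
grasp_force: 77.9
```

```bash
python3 -c "
from h import *
st();find(['liner_corner1','liner'],n=2)
d=camera('scene'); cv2.imwrite('pics/s5.png',cv2.resize(d['pixels'][100:300,120:420,::-1],(780,520)))"
```

```text
14.05 [ 0.4888 -0.3122  0.1792] [-0.002  0.276  0.954 -0.115] 0.081 [-0.8 -0.4 -0.7] [ 0.1  -0.03 -0.01] 77.93862151913345
top liner_corner1 [[0.489, -0.305, 0.189, 0.91], [0.564, -0.088, 0.105, 0.75], [0.608, -0.284, 0.165, 0.74], [0.438, -0.108, 0.13, 0.63]]
top liner [[0.524, -0.198, 0.147, 0.9]]
scene liner_corner1 [[0.44, -0.107, 0.132, 0.88], [0.489, -0.315, 0.19, 0.73], [0.561, -0.089, 0.109, 0.6]]
scene liner [[0.523, -0.2, 0.147, 0.82]]
top liner_corner1 [[0.492, -0.308, 0.188, 0.83], [0.439, -0.108, 0.128, 0.75], [0.733, 0.21, 0.004, 0.69], [0.609, -0.284, 0.166, 0.6], [0.562, -0.088, 0.105, 0.57]]
top liner [[0.523, -0.198, 0.147, 0.84]]
scene liner_corner1 [[0.488, -0.313, 0.188, 0.95], [0.61, -0.287, 0.17, 0.94], [0.556, -0.088, 0.109, 0.94], [0.441, -0.112, 0.132, 0.6]]
scene liner [[0.526, -0.198, 0.145, 0.71], [0.413, 0.045, 0.002, 0.52]]
```

View pics/s5.png

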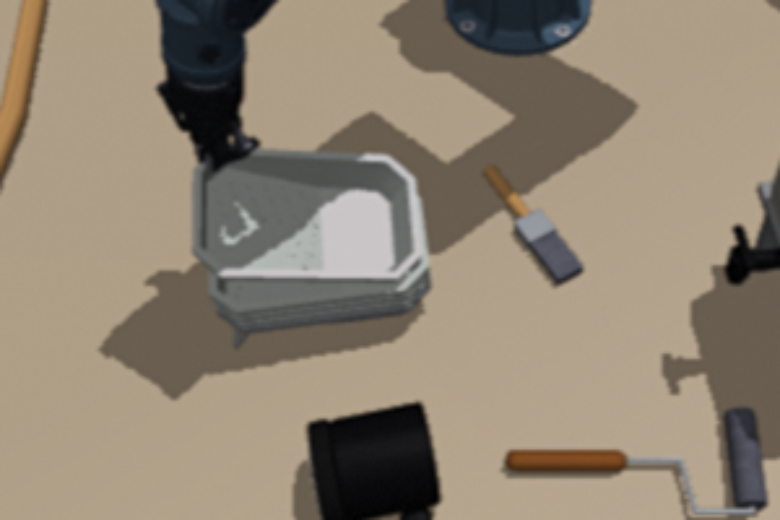

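The scene crop shows the liner hanging steeply, with corner 3 at about (425,285) barely out of the stack. It has twisted a little in the grip. I'll keep lifting to free the last corner.

Request:
send_rows:
  series:
    - [[0,0,0],[0,0,5],1]
    - [[0,0,0],[0,0,10],1]
    - [[0,0,0],[0,0,15],1]
    - [[0,0,0],[0,0,20],1]
    - [[0,0,0],[0,0,20],1]

```text
time_s: 15.32
eef_pos: [0.4887, -0.3119, 0.199]
eef_rot: [-0.002, 0.276, 0.954, -0.115]
wrist_force: [0.3, 0.5, -1.0]
opening: 0.077
grasp_force: 77.9
```

```bash
python3 -c "
from h import *
st();find(['liner_corner1','liner'],n=2)"
```

```text
15.325 [ 0.4887 -0.3119  0.199 ] [-0.002  0.276  0.954 -0.115] 0.077 [ 0.3  0.5 -1. ] [ 0.1  -0.04 -0.02] 77.93585892766714
top liner_corner1 [[0.492, -0.305, 0.21, 0.89], [0.609, -0.285, 0.188, 0.65], [0.55, 0.389, 0.311, 0.65], [0.441, -0.11, 0.151, 0.63], [0.563, -0.09, 0.126, 0.6]]
top liner [[0.521, -0.199, 0.167, 0.86]]
scene liner_corner1 [[0.562, -0.088, 0.126, 0.72], [0.442, -0.106, 0.151, 0.66], [0.492, -0.314, 0.209, 0.59], [0.61, -0.289, 0.191, 0.58]]
scene liner [[0.523, -0.199, 0.162, 0.81]]
top liner_corner1 [[0.492, -0.306, 0.21, 0.8], [0.544, 0.412, 0.003, 0.72], [0.609, -0.285, 0.182, 0.71], [0.438, -0.106, 0.148, 0.61]]
top liner [[0.521, -0.2, 0.165, 0.85]]
scene liner_corner1 [[0.489, -0.313, 0.207, 0.94], [0.558, -0.086, 0.13, 0.78], [0.442, -0.106, 0.152, 0.71], [0.61, -0.288, 0.19, 0.7]]
scene liner [[0.526, -0.2, 0.164, 0.68]]
```

The liner is free: corner 3 is at 0.127 m and the 19° tilt is held steadily. I'll lift, level it and carry it to a stand-off before the tap.

Request:
send_rows:
  series:
    - [[0,0,0],[0,0,30],1]
    - [[0,0,0],[0,0,60],1]
    - [[4.6,-1.4,0],[0,0,70],1]
    - [[9.2,-2.9,0],[0,0,70],1]
    - [[13.8,-4.3,0],[0,0,70],1]
    - [[18.4,-5.8,0],[0,0,70],1]
    - [[18.4,-5.8,0],[10,30,70],1]
    - [[18.4,-5.8,0],[20,65,70],1]
    - [[18.4,-5.8,0],[32,100,70],1]
    - [[18.4,-5.8,0],[45,135,70],1]

```text
time_s: 17.18
eef_pos: [0.5336, -0.1758, 0.2683]
eef_rot: [0.002, 0.277, 0.959, 0.053]
wrist_force: [0.4, 0.5, -2.0]
opening: 0.08
grasp_force: 77.9
```

Request:
send_rows:
  series:
    - [[0,0,0],[12,35,0],1]
    - [[0,0,0],[24,70,0],1]
    - [[0,0,0],[36,105,0],1]
    - [[0,0,0],[45,125,0],1]
    - [[0,0,0],[45,137,0],1]
    - [[0,0,0],[45,137,0],1]
    - [[0,0,0],[45,137,0],1]

```text
time_s: 18.05
eef_pos: [0.5782, -0.0405, 0.2683]
eef_rot: [0.002, 0.278, 0.959, 0.053]
wrist_force: [-0.3, -0.7, -1.0]
opening: 0.078
grasp_force: 77.9
```

```bash
python3 -c "
from h import *
st();find(['liner_corner1','liner','liner_well'],n=2)
d=camera('scene'); cv2.imwrite('pics/s6.png',d['pixels'][:,:,::-1])"
```

```text
18.05 [ 0.5782 -0.0405  0.2683] [0.002 0.278 0.959 0.053] 0.078 [-0.3 -0.7 -1. ] [-0.13  0.06 -0.02] 77.90090166963637
top liner_corner1 [[0.533, 0.168, 0.28, 0.95], [0.655, 0.191, 0.277, 0.93], [0.579, -0.038, 0.278, 0.75], [0.698, -0.012, 0.276, 0.69]]
top liner [[0.614, 0.076, 0.279, 0.58]]
top liner_well [[0.602, 0.143, 0.279, 0.75]]
scene liner_corner1 [[0.577, -0.046, 0.276, 0.89], [0.653, 0.196, 0.28, 0.77], [0.532, 0.171, 0.283, 0.74], [0.7, -0.017, 0.279, 0.74]]
scene liner [[0.615, 0.074, 0.274, 0.79]]
scene liner_well [[0.598, 0.139, 0.281, 0.96]]
top liner_corner1 [[0.533, 0.168, 0.28, 0.96], [0.657, 0.193, 0.277, 0.9], [0.702, -0.013, 0.278, 0.81], [0.581, -0.038, 0.276, 0.65]]
top liner [[0.613, 0.077, 0.279, 0.72]]
top liner_well [[0.598, 0.14, 0.282, 0.93]]
scene liner_corner1 [[0.579, -0.046, 0.276, 0.96], [0.654, 0.195, 0.284, 0.95], [0.534, 0.171, 0.283, 0.61], [0.699, -0.016, 0.28, 0.6], [0.774, -0.089, 0.002, 0.54]]
scene liner [[0.614, 0.077, 0.274, 0.88], [0.601, 0.14, 0.28, 0.54]]
scene liner_well [[0.6, 0.142, 0.282, 0.56]]
```

View pics/s6.png

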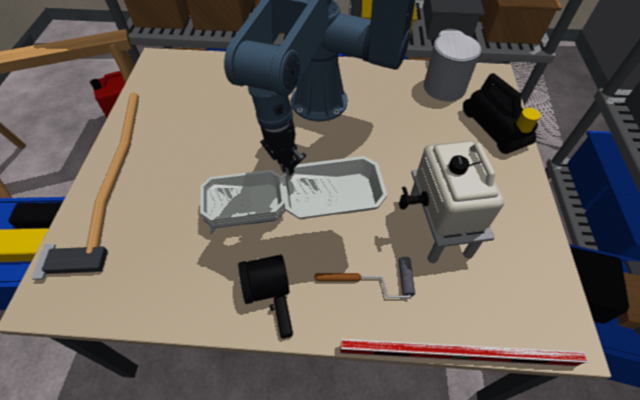

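The scene view shows the liner level at (335,185), clear of the stack, with the tap ahead at (410,198). The well is at (0.600, 0.141, 0.280). I'll lower it, then slide it under the spout, leaving about 12 mm to the tier.

Request:
send_rows:
  series:
    - [[0,0,0],[-2,10,-40],1]
    - [[0,0,0],[-4,20,-85],1]
    - [[0,0,0],[-4,20,-130],1]
    - [[0,0,0],[-4,20,-155],1]
    - [[0,0,0],[-9,45,-162],1]
    - [[0,0,0],[-14,70,-170],1]
    - [[0,0,0],[-19,95,-174],1]
    - [[0,0,0],[-22,110,-174],1]
    - [[0,0,0],[-24,119,-174],1]
    - [[0,0,0],[-24,119,-174],1]

```text
time_s: 20.15
eef_pos: [0.5547, 0.0795, 0.0947]
eef_rot: [0.002, 0.277, 0.959, 0.053]
wrist_force: [-0.3, -0.6, 0.5]
opening: 0.079
grasp_force: 77.9
```

```bash
python3 -c "
from h import *
st();find(['liner_corner1','liner','liner_well','spout'],n=2)
d=camera('scene'); cv2.imwrite('pics/s7.png',cv2.resize(d['pixels'][100:300,240:540,::-1],(780,520)))"
```

```text
20.15 [0.5547 0.0795 0.0947] [0.002 0.277 0.959 0.053] 0.079 [-0.3 -0.6  0.5] [-0.1   0.03 -0.01] 77.89826885797083
top liner_corner1 [[0.557, 0.084, 0.104, 0.84], [0.675, 0.109, 0.104, 0.62], [0.508, 0.286, 0.105, 0.59]]
top liner [[0.59, 0.196, 0.104, 0.77]]
top liner_well [[0.577, 0.259, 0.104, 0.86]]
top spout [[0.572, 0.272, 0.142, 0.79]]
scene liner_corner1 [[0.632, 0.315, 0.11, 0.87], [0.555, 0.075, 0.105, 0.8], [0.508, 0.288, 0.108, 0.72], [0.677, 0.106, 0.103, 0.7]]
scene liner [[0.59, 0.196, 0.102, 0.97], [0.627, 0.314, 0.108, 0.63]]
scene liner_well [[0.576, 0.26, 0.106, 0.67]]
scene spout [[0.57, 0.275, 0.139, 0.72]]
top liner_corner1 [[0.509, 0.292, 0.109, 0.84], [0.557, 0.083, 0.105, 0.78], [0.631, 0.312, 0.103, 0.76], [0.674, 0.106, 0.102, 0.7]]
top liner [[0.588, 0.196, 0.103, 0.72], [0.577, 0.258, 0.107, 0.55]]
top liner_well [[0.576, 0.259, 0.105, 0.89]]
top spout [[0.574, 0.27, 0.14, 0.73]]
scene liner_corner1 [[0.555, 0.073, 0.105, 0.98], [0.506, 0.284, 0.11, 0.88], [0.633, 0.316, 0.109, 0.75], [0.574, 0.261, 0.108, 0.71], [0.678, 0.108, 0.106, 0.67], [0.731, 0.209, 0.002, 0.6]]
scene liner [[0.59, 0.195, 0.101, 0.55]]
scene liner_well [[0.574, 0.259, 0.105, 0.86], [0.732, 0.211, 0.001, 0.73]]
scene spout [[0.574, 0.271, 0.14, 0.81], [0.551, 0.387, 0.316, 0.55]]
```

View pics/s7.png

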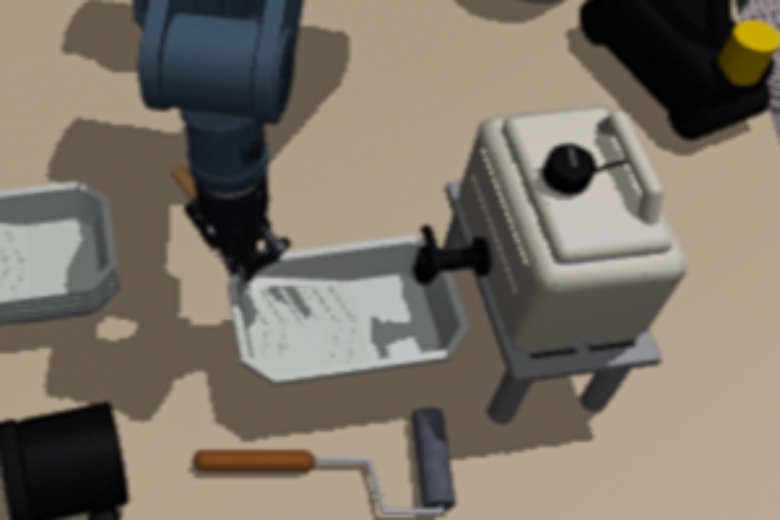

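The crop shows the liner level, with its well under the tap at (430,270), a gap to the tier, and the roller and brush untouched. The well is 14 mm sideways of the spout and 35 mm below it.

Request:
send_rows:
  series:
    - [[0,0,0],[0,0,0],1]
    - [[0,0,0],[0,0,0],1]
    - [[0,0,0],[0,0,0],1]

```text
time_s: 21.58
eef_pos: [0.5544, 0.0793, 0.0943]
eef_rot: [0.002, 0.277, 0.959, 0.053]
wrist_force: [-0.1, -0.2, -1.6]
opening: 0.082
grasp_force: 77.9
```

```bash
python3 -c "
from bench import ctrl
print(ctrl.hand_in())"
```

```text
the job is handed in; nothing more can be done
None
```

I handed the job in at about 22 s with no verdict returned: by camera estimate the cap is at its stop, corner 1 was peeled up first, and the liner is held level with its well about 14 mm sideways of and 35 mm below the spout.

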